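# Seat a router base plate on its three-ball setting nest

## Task

A stray collet nut has been left on the three-ball setting nest: take it off and put it in the small black open tray. Then lift the router base plate by its grip block, set it on the nest with its tongue over the lone front ball, and keep it level while you press it down by the block, by feel and without forcing, just until it snaps past the spring rollers; let go so that it sits fully home on all three balls. Leave the other things on the bench alone.

Things in the scene. Friction and masses are not known exactly. Their poses are not given: they have to be found in the camera images.
- nest: Three-ball nest: fixed aluminium base 165 (x, -78 to 87) x 172 (y) x 25 mm high. Out of it, on posts, stand three 14 mm steel balls at (x,y) = (65,0) (lone front ball), (-48,40), (-48,-40) and two side housings (|y| 68 to 84, |x| under 28) with sprung roller bars, all set to one height that differs each time and is not measured: see nest_top. Origin: under its middle, on the bench; x towards the front ball, z up.
- nest_top (a point): Point on top of the nest's base, over its origin, 25 mm above the bench. Above the bench, ball centres stand at 29 to 49 mm, roller axes at 43 to 63, housing tops at 58 to 78; the plate's underside, when fully home, at 31 to 51 (always 2 mm above the ball centres). The plate's origin is then over the nest's, its x along the nest's.
- roller_left (a joint): How far the roller bar on the nest's +y side is pushed outwards, m: 0 at rest (axis at nest y = 45.5 mm), about 0.0015 with the plate home, 0.0045 while the plate's edge passes. Bar 8 mm thick, 48 mm long along nest x, centred at x = 0. Spring inwards 4 N at rest, 11 N at 0.0045; end of travel 0.0075.
- roller_right (a joint): The same for the roller bar on the nest's -y side. Going down level, the plate meets the rollers 10 mm above home; 15 to 25 N spreads them; 4 mm above home they pass its edge and snap it down; let go, it slides to centre on the balls. Pressed unheld or aslant, one side may snap alone and leave it tilted.
- plate: Aluminium router base plate, 0.34 to 0.6 kg, lying right way up. Heel x -66 to -31 mm, 116 mm wide; middle 76 mm wide to x = 35; tongue 32 mm wide out to x = 85 mm; top face at z = 16 mm. Bevelled side edges 60 mm long, sharp line at y = +-46, z = 8 mm. Three radial V-grooves beneath (16 mm wide, 8 deep) take the balls. Origin: underside, below the middle of the grip block; x towards the tongue, z up.
- tongue (a point): Point on the plate at x = 65 mm, on the tongue's middle line, 2 mm below its underside; it lies on the centre of the lone front ball when the plate is home.
- block_top (a point): Middle of the top of the plate's dark grip block: 50 mm (plate x) x 36 mm (plate y), z 16 to 66 mm above the plate's origin. Grip it across the 36 mm and press straight down with it. Once it has snapped in, pressing on with more than about 12 N is forcing it.
- nut: Stray collet nut: plain steel round, 22 mm diameter, 30 mm tall, about 45 g, standing upright on the nest's base between the balls, 4 to 20 mm ahead of the nest's origin. Fingers fit best before and behind it along nest x. Origin: centre of its underside.
- tray: Small black open tray, fixed: 110 (x) x 90 (y) x 30 mm high outside, walls and floor about 4 mm thick. Origin: centre of its underside; z up.
- tray_in (a point): Centre of the tray's inner floor.
- wrench: Bystander, to be left alone: steel spanner, 150 mm long, lying. Origin at its underside or lying middle.
- offcut: Bystander, to be left alone: wood strip, 120 x 50 x 18 mm. Origin at its underside or lying middle.
- gauge_block: Bystander, to be left alone: steel block, 50 x 30 x 40 mm. Origin at its underside or lying middle.
- glue: Bystander, to be left alone: small upright bottle, 48 mm dia, 120 mm tall. Origin at its underside or lying middle.
- collar: Bystander, to be left alone: dark steel ring, 84 mm dia, 30 mm tall. Origin at its underside or lying middle.
- screwdriver: Bystander, to be left alone: screwdriver, 170 mm long, lying. Origin at its underside or lying middle.
Things that resemble listed ones, but are neither listed nor needed, are in the scene too. What is shaped like the plate but brown or yellow is not meant.

How it is judged:
On the way, in this order (a step that is already met when the one before it is completed fails the run):
1. the nut lies in the tray and the fingers have let go of it (x of nut in the frame of tray_in between -0.052 and 0.052 m and y of nut in the frame of tray_in between -0.042 and 0.042 m and z of nut in the frame of tray_in between -0.02 and 0.016 m and contact force between the fingers and nut below 0.05 N), for 0.2 s.
2. the plate has been lifted off the bench (height (world z) of plate above 0.05 m), for 0.1 s.
3. the plate is let go and fully home on the three balls (x of plate in the frame of nest between -0.003 and 0.003 m and y of plate in the frame of nest between -0.003 and 0.003 m and z of plate in the frame of nest between 0.028 and 0.054 m and y of tongue in the frame of nest between -0.004 and 0.004 m and x of tongue in the frame of nest between 0.05 and 0.08 m and angle between the z axis of plate and the z axis of nest, either way round below 0.03 rad and value of joint roller_left between 0.0005 and 0.003 m and value of joint roller_right between 0.0005 and 0.003 m and contact force between the fingers and plate below 0.05 N), for 0.2 s.
At the end, for the whole second after the job is handed in: The plate is at rest, let go, fully home on the three balls: origin within 3 mm of the nest's in its x and y, tongue within 4 mm of the nest's middle line, both rollers back on the upper bevel (pushed out 0.5 to 3 mm), level within 0.03 rad; the nut rests in the tray, inside its walls (all of step 3 and x of nut in the frame of tray_in between -0.052 and 0.052 m and y of nut in the frame of tray_in between -0.042 and 0.042 m and z of nut in the frame of tray_in between -0.02 and 0.016 m and linear speed of plate below 0.01 m/s and linear speed of nut below 0.02 m/s); the robot touches nothing.
It fails at once if the plate is forced: over 65 N summed over all contacts between plate and nest (its springs alone make about 45) (contact force between plate and nest above 65 N).
It fails at once if the robot knocks or leans on the nest with more than 20 N (contact force between any of the fingers, the arm and nest above 20 N).
It fails at once if a bystander is moved by more than 20 mm (distance of any of wrench, offcut, gauge_block, glue, collar, screwdriver from where it was at the start of the episode above 0.02 m).
It also fails if it takes over 67 s, if anything falls off the work surface, if the arm or the gripper's body presses on something with over 40 N, if the wrist force passes 120 N, or if a joint passes its speed limit or range.

## Robot

A 7-joint arm with a two-finger parallel gripper is mounted at the origin on the work surface. World frame = base frame: x ahead of the robot, y to its left, z up, the work surface at z = 0. Lengths are in m, angles in rad, forces in N, time in s.
With the tool pointing down it reaches from about 0.4 to 0.85 m from the base axis. Payload 10.4 kg.
Tool frame: the origin (TCP) lies midway between the tips of the shut fingers; the grasp point (between the pads) lies 19 mm behind it; z points along the fingers, x is the direction in which the jaws open and shut, and the axes are right-handed (so a half turn about z gives the same grasp; the last joint's range is limited). The gripper opens to 87 mm and grips with 3 to 60 N. Pads are 19 mm wide; open, the fingers measure 117 mm over their backs; the gripper's body (75 mm by 190 mm) begins 51 mm behind the grasp point.
Start: joints at [1.085, 0.332, -0.065, 1.46, 0.022, 1.35, -0.088], TCP at [0.279, -0.559, 0.223] pointing down, gripper open.
Joint ranges: [-2.6, 2.6], [-0.5, 2.12], [-1.47, 1.34], [0.16, 2.42], [-1.27, 4.41], [0.06, 2.06], [-2.6, 2.6]. Speed limits (rad/s): [2.22, 2.22, 2.79, 2.79, 3.14, 3.14, 3.14].

## Interface

Orientations are given as a unit quaternion [x, y, z, w].
In Python, from bench import r gives the robot as it stands. The module is installed in compiled form; this text tells all that it offers.
- The arm moves only by the tool play_rows, never from a script. Its argument "commands" is a list of rows, each a list of 7 numbers: the shift along the world's x, y, z in cm, then the turn, a rotation vector about the world's x, y, z in rad, then the finger opening in cm, from 0 to 8.7. A call has 1 to 20 rows; each row shifts and turns the commanded pose from where the row before left it; what a row does not reach is not made up. A row lasts 1/8 s, in which the tool goes at most 62.5 mm and 10.7 degrees, less where a joint would pass 70% of its speed; a pose out of reach is approached as far as the arm can. A call is refused whole if a number of a shift passes 6.25 or a number of a turn 0.188, either way. A call with a gripper value outside its range is refused whole. The fingers move at their own pace and stop on an object; "grip_force" is the grip in N (left out, the last holds). Time passes only in rows, so rows that do not move let the fingers close. It gives the time, the measured TCP pose, the force and the opening at its end, in the units of the state.
- r.read_state(): the state, without advancing time (a new reading comes with each control period).
- r.camera(name): name is "scene" or "top"; returns a dict with "img" (480x640x3 uint8, red, green, blue), "K" (3x3 intrinsics, pixels), "camera_from_world" (4x4, takes a point from world to camera coordinates). Camera axes: x right, y down, z forward; pixel columns grow to the right and rows downward; lengths in m; the calibration is good to about 2 mm. A picture is of the moment at which its call begins. There is no depth.
- r.close_job(): hands the job in, once; it reports no verdict.
The state is a dict: "time": time; "joint_positions": joint angles; "joint_vel": joint speeds; "joint_torque": joint torques, N m; "ee_pos": TCP position; "eef_rot": TCP orientation; "ft_force": force on the tool from outside, world axes, zero at the start; "torque": the same for the moment, N m; "width": finger opening in m.
Only numpy, scipy, OpenCV 4.12 (cv2) and the standard library are available. Lean on these libraries where they do the work, as an engineer would, in place of code of your own. Each camera call takes 0.05 s, during which the arm holds its last target. There are 200 camera calls.

## Working session

There is one attempt and no reset: what is moved stays moved. The work goes in short steps, Python scripts to look and compute and a tool call to move; the robot and the scene stay as the last step left them, time stands still between calls to the robot, and variables do not carry over. Pictures are saved under pics/ and viewed, about 8 in all and at most 12, crops included, and the job is handed in when it is done.

Besides the shell and the picture viewer there is one more tool, called as name([rows], argument=value, ...), one row to a line, values as JSON. play_rows: Moves the arm, as the interface text tells. Its arguments: {"type":"object","properties":{"commands":{"type":"array","items":{"type":"array","items":{"type":"number"}}},"grip_force":{"type":"number"}},"required":["commands"]}

```bash
mkdir -p pics
cat > h.py <<'E'
import numpy as np, cv2
from bench import r
def cam(n,save=None):
    c=r.camera(n); 
    if save: cv2.imwrite('pics/'+save+'.png',c['img'][:,:,::-1])
    return c
def ray(c,u,v,z):
    T=c['camera_from_world'];R=T[:3,:3];t=T[:3,3];o=-R.T@t
    d=R.T@np.linalg.inv(c['K'])@np.array([u,v,1.]);return o+d*(z-o[2])/d[2]
def proj(c,p):
    T=c['camera_from_world'];q=c['K']@(T[:3,:3]@np.asarray(p,float)+T[:3,3]);return q[:2]/q[2]
E
python3 - <<'E'
from h import *
import pickle
a=cam('top','top0');b=cam('scene','scene0')
pickle.dump((a,b),open('v0.pkl','wb'))
s=r.read_state();print(s)
for c in(a,b):
    T=c['camera_from_world'];print(-T[:3,:3].T@T[:3,3],T[:3,:3].round(3),c['K'])
E
```

```text
{'time': 0.1, 'joint_positions': array([ 1.08540428,  0.33281345, -0.06470663,  1.46084737,  0.02160597,
        1.34987793, -0.08848228]), 'joint_vel': array([ 0.00043677, -0.00072353, -0.00044431, -0.00200271,  0.00185555,
        0.00069756,  0.00049289]), 'joint_torque': array([ 1.36255541e-03, -6.24544644e+01,  2.44783511e-02, -3.90719569e+01,
       -6.14711805e-02,  3.65845766e-02,  7.30567103e-05]), 'ee_pos': array([ 0.27887973, -0.5589561 ,  0.22183528]), 'eef_rot': array([ 8.50437321e-01, -5.26076014e-01, -5.46572732e-04, -3.03557401e-04]), 'ft_force': array([ 0.53842852, -0.12374336, -0.02570891]), 'torque': array([-0.02151804, -0.00482115, -0.02850925]), 'width': 0.08701712111882033}
[0.23638138 0.00170501 1.62517559] [[ 0.008 -1.    -0.017]
 [-0.986 -0.005 -0.167]
 [ 0.167  0.018 -0.986]] [[585.73859997   0.         321.4412325 ]
 [  0.         585.73859997 241.44712674]
 [  0.           0.           1.        ]]
[1.05384418 0.95189999 0.7620196 ] [[-0.874  0.486  0.023]
 [ 0.244  0.479 -0.843]
 [-0.421 -0.731 -0.537]] [[567.91582776   0.         318.19589078]
 [  0.         567.91582776 239.95200786]
 [  0.           0.           1.        ]]
```

View pics/top0.png

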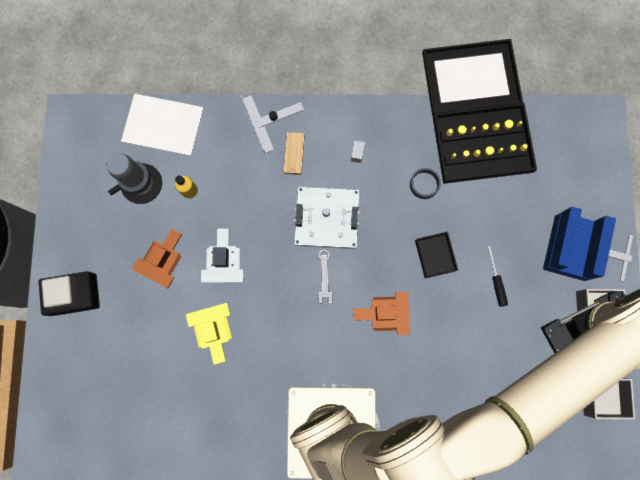

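View pics/scene0.png

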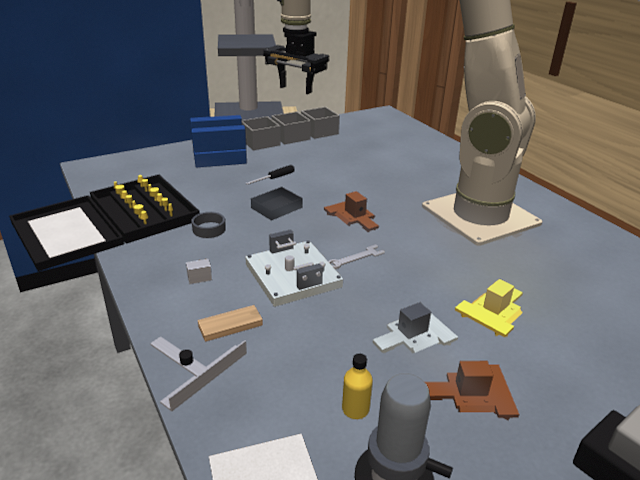

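Candidates. Plate: light grey with dark block at top (222,258); the brown ones at (162,258) and (385,313) and the yellow one at (212,332) are decoys. Nut: the round at top (326,212) on the nest (327,218). Tray: black at (436,254), as against the open case (480,110) and the grey bins (600,400). I choose the grey plate, the nut between the balls, and the small black tray, and check them in a close crop.

Run:
```python
from h import *
import pickle
a,b=pickle.load(open('v0.pkl','rb'))
I=a['img'];J=b['img']
up=lambda x,f:cv2.resize(x[:,:,::-1],None,fx=f,fy=f,interpolation=cv2.INTER_CUBIC)
A=up(I[180:255,285:370],4.5); B=up(I[222:290,195:270],4.5); C=up(J[220:310,240:350],4)
D=up(J[290:360,365:465],4)
W=np.zeros((700,800,3),np.uint8)
for x,(r0,c0) in((A,(0,0)),(B,(0,400)),(C,(340,0)),(D,(340,400))):
    x=x[:700-r0,:(400 if c0==400 else 400)];W[r0:r0+x.shape[0],c0:c0+x.shape[1]]=x
cv2.imwrite('pics/crop0.png',cv2.resize(W,(686,600)))
g=I.astype(int); 
# masks
bright=((g.min(2)>140)&(g.max(2)-g.min(2)<40)).astype(np.uint8)
dark=(g.max(2)<60).astype(np.uint8)
def rep(name,m,box,z,close=3):
    u0,v0,u1,v1=box;s=np.zeros_like(m);s[v0:v1,u0:u1]=m[v0:v1,u0:u1]
    s=cv2.morphologyEx(s,cv2.MORPH_CLOSE,np.ones((close,close)))
    cs,_=cv2.findContours(s,cv2.RETR_EXTERNAL,cv2.CHAIN_APPROX_NONE)
    c=max(cs,key=cv2.contourArea)
    P=np.array([ray(a,*p,z)[:2] for p in c[:,0].astype(float)])
    (x,y),(w,h),t=cv2.minAreaRect((P*1000).astype(np.float32))
    print(name,'px',cv2.boundingRect(c),'ctr',x,y,'size',w,h,'ang',t)
rep('nest',bright,(285,180,370,255),.025,9)
rep('plate',bright,(195,222,270,290),.016,3)
rep('block',dark,(205,240,240,275),.066)
rep('tray',dark,(405,225,470,285),.030)
rep('traybottom?',dark,(405,225,470,285),.0)
```

```text
nest px (285, 180, 85, 75) ctr 578.1172485351562 16.91338348388672 size 211.21282958984375 236.92361450195312 ang 0.20981928706169128
plate px (195, 222, 72, 68) ctr 469.2018737792969 284.6537170410156 size 188.43930053710938 198.61611938476562 ang 0.3978821933269501
block px (215, 249, 13, 18) ctr 449.5272521972656 290.9715881347656 size 27.124675750732422 51.9933967590332 ang 57.254554748535156
tray px (415, 232, 42, 46) ctr 472.5971374511719 -282.4753112792969 size 109.69073486328125 91.88285064697266 ang 13.542031288146973
traybottom? px (415, 232, 42, 46) ctr 477.0395812988281 -287.81976318359375 size 111.75369262695312 93.61087036132812 ang 13.542033195495605
```

View pics/crop0.png

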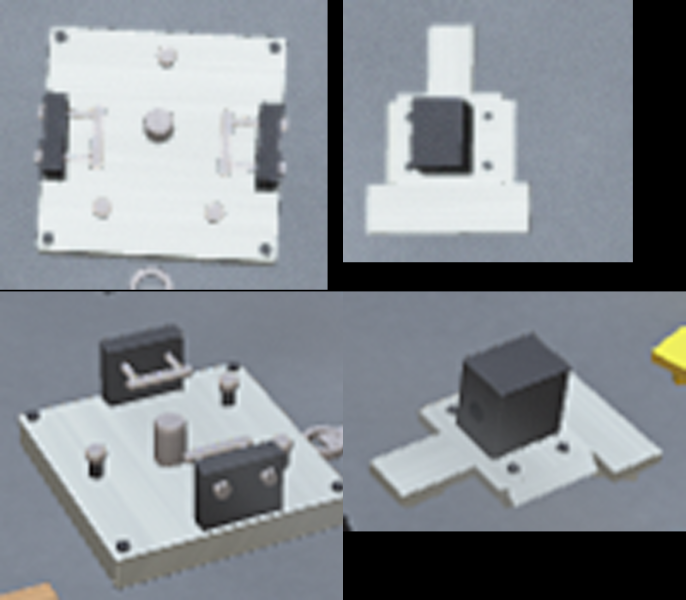

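Run:
```python
from h import *
import pickle
a,b=pickle.load(open('v0.pkl','rb'))
F=6
def cont(c,box,z,lo,hi=256,name='',ch=None):
    u0,v0,u1,v1=box
    g=cv2.resize(c['img'][v0:v1,u0:u1].min(2) if ch is None else c['img'][v0:v1,u0:u1,ch],None,fx=F,fy=F,interpolation=cv2.INTER_CUBIC)
    m=((g>=lo)&(g<hi)).astype(np.uint8)
    cs,_=cv2.findContours(m,cv2.RETR_EXTERNAL,cv2.CHAIN_APPROX_NONE)
    k=max(cs,key=cv2.contourArea)[:,0].astype(float)
    k=(k+.5)/F-.5+[u0,v0]
    P=np.array([ray(c,*p,z)[:2] for p in k])*1000
    (x,y),(w,h),t=cv2.minAreaRect(P.astype(np.float32))
    print(name,lo,hi,'ctr %.1f %.1f size %.1f %.1f ang %.2f'%(x,y,w,h,t))
    return P
I=a['img']
print('bench',I[200,270],'plate',I[277,220],'nest',I[200,315],'block top',I[255,218],'blk side',I[264,227],I[258,227],'nut',I[212,326])
for lo in(165,180,195,205): 
    cont(a,(285,180,370,249),.025,lo,name='nest')
    P=cont(a,(195,222,265,290),.016,lo,name='plate')
for hi in(60,80,100):cont(a,(205,240,240,275),.066,0,hi,'blockall')
for lo in(30,40,50):cont(a,(208,240,235,272),.066,lo,90,'blocktop')
print(I[244:270:2,210:232:2].min(2))
print(I[205:220,318:334].min(2))
print(b['img'][252:274,280:300].min(2))
```

```text
bench [142 150 162] plate [229 234 235] nest [232 237 237] block top [84 88 96] blk side [43 44 45] [35 35 37] nut [200 199 209]
nest 165 256 ctr 578.8 17.5 size 175.2 167.7 ang 87.32
plate 165 256 ctr 470.2 308.8 size 153.7 118.9 ang 1.42
nest 180 256 ctr 578.6 17.7 size 173.8 166.4 ang 87.33
plate 180 256 ctr 470.1 307.6 size 151.5 117.6 ang 0.39
nest 195 256 ctr 578.5 17.6 size 172.6 165.4 ang 87.33
plate 195 256 ctr 470.2 308.1 size 150.0 115.9 ang 0.92
nest 205 256 ctr 578.4 17.7 size 171.7 164.9 ang 87.29
plate 205 256 ctr 470.1 307.6 size 148.6 115.1 ang 0.39
blockall 0 60 ctr 449.4 291.3 size 30.7 54.9 ang 56.21
blockall 0 80 ctr 448.5 292.9 size 34.8 58.1 ang 52.49
blockall 0 100 ctr 457.1 304.1 size 51.9 43.8 ang 0.69
blocktop 30 90 ctr 456.4 303.7 size 50.6 42.8 ang 0.78
blocktop 40 90 ctr 456.4 303.7 size 50.6 42.8 ang 0.78
blocktop 50 90 ctr 456.4 303.7 size 50.6 42.8 ang 0.78
[[137 138 136 157 230 231 230 228 227 166 135]
 [190 186 170 196 217 221 221 222 224 206 206]
 [227 177  88  85  90  88  87  91  86 214 227]
 [227 178  87  85  82  89  84  89  38 102 227]
 [217  98
[... 2591 characters left out ...]
 194 193
  187 186]
 [207 205 204 210 187  79 101 109 110 108 104 100  91  93 144 192 181 179
  174 178]
 [208 207 205 209 188  76  99 107 110 107 104  99  91 118 172 183 181 180
  175 160]
 [209 208 207 209 190  89  96 105 108 106 101  96  83 108 166 161 149 160
  149 110]
 [207 209 208 210 198 140  85  98 102 101  95  88  84 103 129 112  91 109
  102  84]
 [204 208 208 209 208 185 130 102 106  95 116 125 137 180 181 167 123  70
   87  89]
 [204 205 208 208 210 206 188 178 179 175 184 186 192 212 211 203 146  52
   85  91]
 [205 204 206 208 208 209 209 211 211 210 211 210 207 206 206 200 144  43
   72  93]
 [207 204 204 206 208 208 207 206 206 204 204 206 205 205 207 201 146  39
   59  77]]
```

```bash
cat >> h.py <<'E'
def box(x,y,yaw,x0,x1,y0,y1,z):
    c,s=np.cos(yaw),np.sin(yaw)
    return [(x+c*p-s*q,y+s*p+c*q,z) for p,q in((x0,y0),(x1,y0),(x1,y1),(x0,y1))]
def centroid(c,bx,lo,hi,F=6,pad=0):
    u0,v0,u1,v1=bx
    g=cv2.resize(c['img'][v0:v1,u0:u1].min(2),None,fx=F,fy=F,interpolation=cv2.INTER_CUBIC)
    m=((g>=lo)&(g<hi)).astype(np.uint8);m=cv2.morphologyEx(m,cv2.MORPH_OPEN,np.ones((F+F//2,)*2))
    cs,_=cv2.findContours(m,cv2.RETR_EXTERNAL,cv2.CHAIN_APPROX_NONE)
    return (max(cs,key=cv2.contourArea)[:,0].astype(float)+.5)/F-.5+[u0,v0]
E
python3 - <<'E'
from h import *
import pickle
a,b=pickle.load(open('v0.pkl','rb'))
def rect(c,bx,lo,hi,z,n):
    k=centroid(c,bx,lo,hi);P=np.array([ray(c,*p,z)[:2] for p in k])*1000
    q=cv2.minAreaRect(P.astype(np.float32));print(n,np.round(q[0],1),np.round(q[1],1),round(q[2],2));return P
rect(a,(205,243,240,272),65,130,.066,'blocktop T')
P=rect(a,(195,222,265,290),195,256,.016,'plate')
# heel back edge and tongue sides
def line(P,m,n):
    vx,vy,x,y=cv2.fitLine(P[m].astype(np.float32),cv2.DIST_HUBER,0,.01,.01).ravel();print(n,m.sum(),'dir deg %.2f'%np.degrees(np.arctan2(vy,vx)),'pt %.1f %.1f'%(x,y))
x,y=P.T
line(P,(x<403)&(abs(y-308)<50),'heel back (exp x-66)')
line(P,(x>500)&(x<538)&(y>308),'tongue +y');line(P,(x>500)&(x<538)&(y<308),'tongue -y')
line(P,(x>402)&(x<420)&(y>355),'heel +y');line(P,(x>402)&(x<422)&(y<262),'heel -y')
print('scene block px vals',b['img'][306:322:2,400:430:3].min(2).tolist())
# nut top two-view
k=centroid(a,(318,205,334,217),180,212);print('nut top T',k.mean(0),k.min(0),k.max(0),ray(a,*((k.min(0)+k.max(0))/2),.055))
k=centroid(b,(282,254,296,266),145,192);print('nut top S',k.min(0),k.max(0),ray(b,*((k.min(0)+k.max(0))/2),.055))
# nest corners predicted in scene
for yaw in(-.047,):
    for p in box(.5741,.0178,yaw,-.078,.087,-.086,.086,.025): print('nest corner',np.round(p,3),'S px',proj(b,p).round(1),'T px',proj(a,p).round(1))
k=centroid(b,(240,225,350,310),185,256)
print('S nest ext',k[k[:,0].argmin()],k[k[:,0].argmax()],k[k[:,1].argmin()],k[k[:,1].argmax()])
E
```

```text
blocktop T [459.6 307.8] [49.9 37.2] 1.55
plate [470.1 307.6] [149.6 116. ] 0.39
heel back (exp x-66) 217 dir deg -89.24 pt 395.6 307.9
tongue +y 80 dir deg 2.20 pt 520.0 324.2
tongue -y 80 dir deg -0.95 pt 515.0 294.0
heel +y 39 dir deg 2.47 pt 409.6 364.9
heel -y 43 dir deg -0.08 pt 408.8 249.5
scene block px vals [[127, 126, 127, 88, 80, 81, 81, 80, 97, 126], [123, 101, 80, 82, 81, 81, 82, 82, 79, 100], [78, 84, 83, 83, 84, 82, 82, 81, 82, 81], [42, 83, 85, 84, 84, 83, 83, 83, 82, 82], [49, 52, 90, 84, 84, 84, 83, 84, 83, 59], [53, 55, 61, 85, 84, 84, 88, 68, 42, 45], [58, 58, 54, 77, 84, 72, 45, 49, 49, 46], [61, 62, 58, 52, 60, 50, 51, 49, 49, 44]]
nut top T [326.03672316 210.62853107] [322.58333333 208.08333333] [329.41666667 213.58333333] [0.58797572 0.0189808  0.055     ]
nut top S [284.75 254.75] [293.91666667 260.25      ] [0.59161938 0.02252646 0.055     ]
nest corner [ 0.492 -0.064  0.025] S px [310.1 239.2] T px [356.  247.2]
nest corner [ 0.657 -0.072  0.025] S px [245.7 254.9] T px [358.7 189.3]
nest corner [0.665 0.1   0.025] S px [274.4 297. ] T px [297.7 186.3]
nest corner [0.5   0.107 0.025] S px [344.  277.5] T px [294. 244.]
S nest ext [247.25       258.08333333] [337.75 274.25] [303.58333333 241.75      ] [277.91666667 295.91666667]
```

play_rows([
  [2.2, 4.14, 0, 0, 0, 0.0758, 5],
  [2.2, 4.14, 0, 0, 0, 0.0758, 5],
  [2.2, 4.14, 0, 0, 0, 0.0758, 5],
  [2.2, 4.14, 0, 0, 0, 0.0758, 5],
  [2.2, 4.14, 0, 0, 0, 0.0758, 5],
  [2.2, 4.14, 0, 0, 0, 0.0758, 5],
  [2.2, 4.14, 0, 0, 0, 0.0758, 5],
  [2.2, 4.14, 0, 0, 0, 0.0758, 5],
  [2.2, 4.14, -1, 0, 0, 0.0758, 5],
  [2.2, 4.14, -1, 0, 0, 0.0758, 5],
  [2.2, 4.14, -1, 0, 0, 0.0758, 5],
  [2.2, 4.14, -1, 0, 0, 0.0758, 5],
  [2.2, 4.14, -1, 0, 0, 0.0758, 5],
  [2.2, 4.14, -1, 0, 0, 0.0758, 5],
  [0, 0, 0, 0, 0, 0, 5],
  [0, 0, 0, 0, 0, 0, 5],
], grip_force=15)

```text
time: 2.1
ee_pos: [0.5868, 0.0198, 0.1622]
eef_rot: [1.0, -0.024, -0.0, 0.0]
ft_force: [-0.2, -0.4, 0.2]
width: 0.05
```

play_rows([
  [0.1, 0, -2.5, 0, 0, 0, 5],
  [0.1, 0, -2.5, 0, 0, 0, 5],
  [0, 0, -2, 0, 0, 0, 5],
  [0, 0, -2, 0, 0, 0, 5],
  [0, 0, -1.5, 0, 0, 0, 5],
  [0, 0, -1.2, 0, 0, 0, 5],
  [0, 0, -1.1, 0, 0, 0, 5],
  [0, 0, 0, 0, 0, 0, 5],
  [0, 0, 0, 0, 0, 0, 5],
])

```text
time: 3.22
ee_pos: [0.5894, 0.0204, 0.035]
eef_rot: [1.0, -0.023, 0.0, -0.0]
ft_force: [-0.2, -0.2, 0.6]
width: 0.05
```

play_rows([
  [0, 0, 0, 0, 0, 0, 3],
  [0, 0, 0, 0, 0, 0, 1],
  [0, 0, 0, 0, 0, 0, 1],
  [0, 0, 0, 0, 0, 0, 1],
  [0, 0, 0, 0, 0, 0, 1],
])

```text
time: 3.85
ee_pos: [0.5892, 0.0203, 0.0347]
eef_rot: [1.0, -0.023, 0.0, 0.0]
ft_force: [-0.9, 0.1, 1.0]
width: 0.0209
```

play_rows([
  [0, 0, 1.5, 0, 0, 0, 1],
  [0, 0, 2.5, 0, 0, 0, 1],
  [0, 0, 3, 0, 0, 0, 1],
  [0, 0, 3, 0, 0, 0, 1],
  [-1.46, -3.79, 0, 0, 0, 0, 1],
  [-1.46, -3.79, 0, 0, 0, 0, 1],
  [-1.46, -3.79, 0, 0, 0, 0, 1],
  [-1.46, -3.79, 0, 0, 0, 0, 1],
  [-1.46, -3.79, 0, 0, 0, 0, 1],
  [-1.46, -3.79, 0, 0, 0, 0, 1],
  [-1.46, -3.79, 0, 0, 0, 0, 1],
  [-1.46, -3.79, 0, 0, 0, 0, 1],
  [0, 0, 0, 0, 0, 0, 1],
  [0, 0, 0, 0, 0, 0, 1],
])

```text
time: 5.6
ee_pos: [0.4727, -0.2822, 0.1352]
eef_rot: [1.0, -0.023, 0.0, -0.0]
ft_force: [0.4, 0.1, -0.9]
width: 0.0215
```

Run:
```python
from h import *
cam('top','top1')
i=cv2.imread('pics/top1.png');cv2.imwrite('pics/top1c.png',cv2.resize(i[170:310,380:500],None,fx=3,fy=3))
```

```text
(no output)
```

View pics/top1.png

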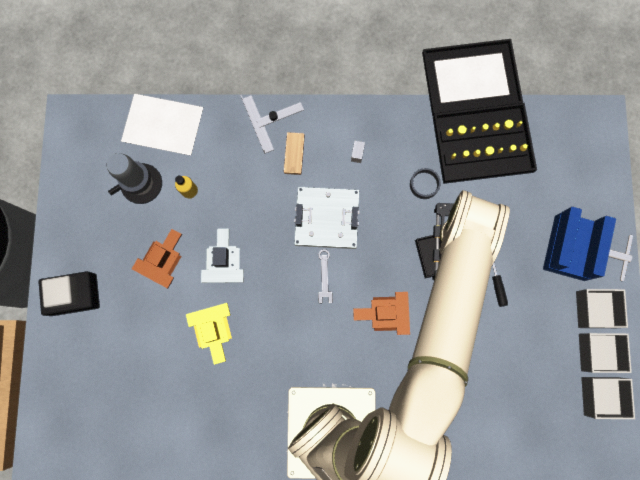

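The nut is off the nest (nothing left at 326,212) and the gripper is over the tray at (437,250). Next I lower and release.

play_rows([
  [0, 0, -2.5, 0, 0, 0, 1],
  [0, 0, -2.5, 0, 0, 0, 1],
  [0, 0, -2, 0, 0, 0, 1],
  [0, 0, -2, 0, 0, 0, 1],
  [0, 0, -1.5, 0, 0, 0, 1],
  [0, 0, -0.8, 0, 0, 0, 1],
  [0, 0, -0.4, 0, 0, 0, 1],
  [0, 0, 0, 0, 0, 0, 1],
  [0, 0, 0, 0, 0, 0, 1],
])

```text
time: 6.78
ee_pos: [0.4726, -0.2831, 0.0181]
eef_rot: [1.0, -0.023, 0.0, 0.0]
ft_force: [-0.6, 0.8, -1.1]
width: 0.0213
```

play_rows([
  [0, 0, 0, 0, 0, 0, 3],
  [0, 0, 0, 0, 0, 0, 4],
  [0, 0, 0, 0, 0, 0, 4],
  [0, 0, 1.5, 0, 0, 0, 4],
  [0, 0, 3, 0, 0, 0, 4],
  [0, 0, 3, 0, 0, 0, 4],
  [0, 0, 4, 0, 0, 0, 6],
  [0, 0, 4, 0, 0, 0, 6],
  [0, 0, 0, 0, 0, 0, 6],
])

```text
time: 7.9
ee_pos: [0.4741, -0.2836, 0.177]
eef_rot: [1.0, -0.023, 0.003, 0.002]
ft_force: [-0.0, 0.4, -1.1]
width: 0.058
```

play_rows([
  [-0.1, 4.22, 0, 0, 0, 0.1166, 6],
  [-0.1, 4.22, 0, 0, 0, 0.1166, 6],
  [-0.1, 4.22, 0, 0, 0, 0.1166, 6],
  [-0.1, 4.22, 0, 0, 0, 0.1166, 6],
  [-0.1, 4.22, 0, 0, 0, 0.1166, 6],
  [-0.1, 4.22, 0, 0, 0, 0.1166, 6],
  [-0.1, 4.22, 0, 0, 0, 0.1166, 6],
  [-0.1, 4.22, 0, 0, 0, 0.1166, 6],
  [-0.1, 4.22, 0, 0, 0, 0.1166, 6],
  [-0.1, 4.22, 0, 0, 0, 0.1166, 6],
  [-0.1, 4.22, 0, 0, 0, 0.1166, 6],
  [-0.1, 4.22, 0, 0, 0, 0.1166, 6],
  [-0.1, 4.22, 0, 0, 0, 0.1166, 6],
  [-0.1, 4.22, 0, 0, 0, 0.1166, 6],
  [0, 0, 0, 0, 0, 0, 6],
  [0, 0, 0, 0, 0, 0, 6],
])

```text
time: 9.9
ee_pos: [0.4581, 0.3073, 0.1722]
eef_rot: [0.702, 0.712, -0.001, -0.0]
ft_force: [-0.2, -1.2, 0.6]
width: 0.0601
```

Run:
```python
from h import *
from scipy.spatial.transform import Rotation as R
s=r.read_state();print(s['ee_pos'],R.from_quat(s['eef_rot']).as_matrix().round(4),s['joint_positions'])
cam('scene','s2');c=cam('top','t2')
i=cv2.imread('pics/s2.png');t=cv2.imread('pics/t2.png')
W=np.zeros((600,640,3),np.uint8);W[:330]=i[70:400]; W[330:600,:420]=cv2.resize(t[220:310,380:520],(420,270));W[330:600,430:640]=cv2.resize(t[170:260,290:360],(210,270))
cv2.imwrite('pics/m2.png',W)
```

```text
[0.45809867 0.30731469 0.17218323] [[-1.400e-02  9.999e-01 -8.000e-04]
 [ 9.999e-01  1.400e-02 -7.000e-04]
 [-7.000e-04 -8.000e-04 -1.000e+00]] [ 0.15308247  0.36433906 -0.99591856  1.68447402  0.31850797  1.26869238
  0.67527291]
```

View pics/m2.png

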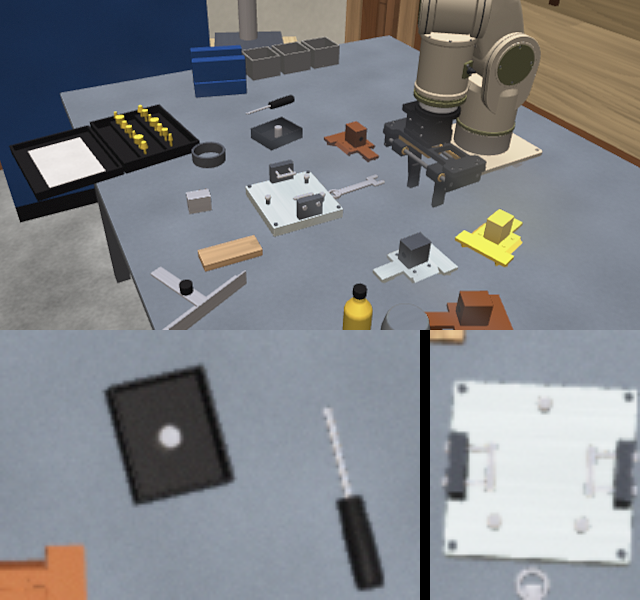

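Nut stands upright in the middle of the tray (170,437 in the mosaic) and the nest is clear. Next I lower onto the block.

play_rows([
  [0.1, 0.05, -3, 0, 0, 0, 6],
  [0.1, 0, -3, 0, 0, 0, 6],
  [0, 0, -2.5, 0, 0, 0, 6],
  [0, 0, -2.5, 0, 0, 0, 6],
  [0, 0, -2, 0, 0, 0, 6],
  [0, 0, -1.2, 0, 0, 0, 6],
  [0, 0, -0.6, 0, 0, 0, 6],
  [0, 0, 0, 0, 0, 0, 6],
  [0, 0, 0, 0, 0, 0, 4],
  [0, 0, 0, 0, 0, 0, 2],
  [0, 0, 0, 0, 0, 0, 2],
  [0, 0, 0, 0, 0, 0, 2],
  [0, 0, 0, 0, 0, 0, 2],
  [0, 0, 0, 0, 0, 0, 2],
], grip_force=45)

```text
time: 11.75
ee_pos: [0.4605, 0.308, 0.0248]
eef_rot: [0.702, 0.712, -0.0, 0.0]
ft_force: [-0.7, -5.0, 6.3]
width: 0.0358
```

Run:
```python
from h import *
from scipy.spatial.transform import Rotation as R
s=r.read_state();M=R.from_quat(s['eef_rot']).as_matrix();print(s['ee_pos'],M.round(4),s['ft_force'])
a=r.camera('top');b=r.camera('scene')
import pickle;pickle.dump((a,b),open('v1.pkl','wb'))
print('top front ball');print(a['img'][188:201,319:334].min(2))
print('top rear L');print(a['img'][229:242,304:319].min(2))
print('top rear R');print(a['img'][229:242,337:352].min(2))
for n,p in(('F',(65,0)),('L',(-48,40)),('R',(-48,-40))):
    for z in(.029,.049):
        q=box(.5741,.0178,-.047,p[0]/1e3,p[0]/1e3,p[1]/1e3,p[1]/1e3,z)[0];print(n,z,proj(a,q).round(1),proj(b,q).round(1))
print('scene front');print(b['img'][258:282,262:277].min(2))
```

```text
[0.46049207 0.30799307 0.02479999] [[-1.450e-02  9.999e-01  3.000e-04]
 [ 9.999e-01  1.450e-02 -7.000e-04]
 [-7.000e-04  2.000e-04 -1.000e+00]] [-0.73884349 -5.00865013  6.31154288]
top front ball
[[236 223 221 220 218 224 207 203 199 168 163 183 185 184 181]
 [233 234 235 233 234 234 233 232 232 231 230 231 232 231 232]
 [234 235 233 233 233 234 234 234 235 235 233 235 234 235 234]
 [232 232 232 233 233 233 234 230 234 234 234 234 233 234 236]
 [234 234 234 232 232 232 229 209 233 227 224 230 231 233 232]
 [232 233 232 231 233 231 230 221 213 211 211 214 232 234 234]
 [233 234 233 233 233 230 213 214 212 212 212 203 230 232 232]
 [233 233 233 234 234 234 228 192 201 208 201 199 232 233 234]
 [232 232 232 232 233 233 229 180 154 160 152 227 232 233 234]
 [235 234 233 234 233 234 234 225 169 170 199 231 232 233 232]
 [237 238 236 237 236 238 237 235 233 234 235 237 237 237 236]
 [235 237 234 235 235 235 235 236 236 237 235 235 236 236 236]
 [235 235 236 236 235 236 234 236 235 235 235 235 235 235 235]]
top rear L
[[234 234 235 235 235 236 234 235 234 236 235 236 234 234 235]
 [234 235
[... 2619 characters left out ...]
2 209]
 [209 211 220 198  22  42  37  67 164 228 216 214 212 213 211]
 [210 211 219 195  21  41  36  65 162 228 217 214 213 212 211]
 [210 211 217 192  39  29  24  77 176 223 217 214 214 213 212]
 [211 210 214 207 162 122 104 153 205 215 217 216 214 214 213]
 [213 210 212 216 214 196 190 208 216 210 213 217 215 214 213]
 [213 212 210 211 213 215 216 216 211 208 209 214 216 216 215]
 [213 212 209 209 210 210 209 211 212 209 208 210 216 217 215]
 [215 212 211 211 209 210 209 209 210 211 208 208 213 217 215]
 [219 213 213 211 210 211 209 209 210 211 211 207 210 214 216]
 [226 217 213 213 210 209 210 210 209 210 211 209 208 211 216]
 [193 233 215 212 212 209 209 211 209 210 209 210 208 209 212]]
```

play_rows([
  [0, 0, 0.5, 0, 0, 0, 2],
  [0, 0, 1.5, 0, 0, 0, 2],
  [0, 0, 2, 0, 0, 0, 2],
  [0, 0, 2, 0, 0, 0, 2],
  [0, 0, 2, 0, 0, 0, 2],
  [0, 0, 2, 0, 0, 0, 2],
  [0, 0, 1, 0, 0, 0, 2],
  [0, 0, 0, 0, 0, 0, 2],
  [0, 0, 0, 0, 0, 0, 2],
])

```text
time: 12.98
ee_pos: [0.46, 0.308, 0.1339]
eef_rot: [0.702, 0.712, -0.001, -0.0]
ft_force: [-1.0, -0.2, -4.0]
width: 0.0358
```

play_rows([
  [0.55, -1.5, 0, 0, 0, -0.005, 2],
  [1.1, -2.8, 0, 0, 0, -0.006, 2],
  [1.1, -2.8, 0, 0, 0, -0.006, 2],
  [1.1, -2.8, 0, 0, 0, -0.006, 2],
  [1.1, -2.8, 0, 0, 0, -0.006, 2],
  [1.1, -2.8, 0, 0, 0, -0.006, 2],
  [1.1, -2.8, 0, 0, 0, -0.006, 2],
  [1.1, -2.8, 0, 0, 0, -0.006, 2],
  [1.1, -2.8, 0, 0, 0, -0.006, 2],
  [1.1, -2.8, 0, 0, 0, -0.006, 2],
  [0.9, -2.3, 0, 0, 0, -0.003, 2],
  [0, 0, 0, 0, 0, 0, 2],
  [0, 0, 0, 0, 0, 0, 2],
])

```text
time: 14.6
ee_pos: [0.5735, 0.0189, 0.1344]
eef_rot: [0.723, 0.69, 0.0, -0.0]
ft_force: [-0.2, 1.1, -3.2]
width: 0.0356
```

Run:
```python
from h import *
from scipy.spatial.transform import Rotation as R
s=r.read_state();M=R.from_quat(s['eef_rot']).as_matrix();print(s['ee_pos'],M.round(4),s['ft_force'],s['width'],s['joint_positions'])
b=cam('scene','s3');i=cv2.imread('pics/s3.png')
p=s['ee_pos'];yaw=np.arctan2(-M[0,0],M[1,0])
print('yaw',np.degrees(yaw))
z=p[2]-.0248
i=cv2.resize(i[130:320,210:390],None,fx=4,fy=4,interpolation=cv2.INTER_CUBIC)
def pl(q,col):
    k=((np.array([proj(b,x) for x in q])-[210,130]+.5)*4).astype(int);cv2.polylines(i,[k],True,col,1)
pl(box(p[0],p[1],yaw,-.066,-.031,-.058,.058,z+.016),(0,0,255));pl(box(p[0],p[1],yaw,.035,.085,-.016,.016,z+.016),(0,0,255))
pl(box(p[0],p[1],yaw,-.025,.025,-.018,.018,z+.066),(0,255,0))
pl(box(.5741,.0178,-.047,-.078,.087,-.086,.086,.025),(255,0,0))
cv2.imwrite('pics/s3c.png',cv2.resize(i,(568,600)))
```

```text
[0.57348982 0.01889303 0.13440817] [[ 4.670e-02  9.989e-01 -5.000e-04]
 [ 9.989e-01 -4.670e-02  7.000e-04]
 [ 7.000e-04 -5.000e-04 -1.000e+00]] [-0.21465875  1.07189833 -3.15365381] 0.0356124372236369 [ 0.58476288  0.41628452 -0.86056262  1.67473935  0.3335629   1.20579004
  1.16953807]
yaw -2.67432315093953
```

View pics/s3c.png

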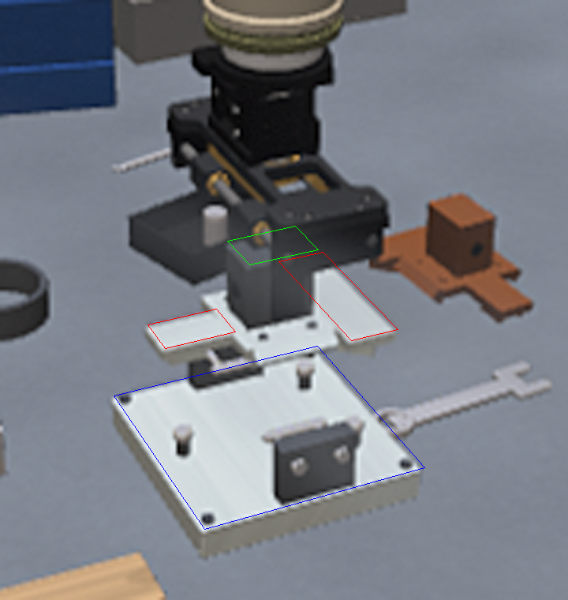

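play_rows([
  [0.06, -0.09, -1, 0, 0, 0, 2],
  [0, 0, -1.5, 0, 0, 0, 2],
  [0, 0, -1, 0, 0, 0, 2],
  [0, 0, -0.6, 0, 0, 0, 2],
  [0, 0, -0.3, 0, 0, 0, 2],
  [0, 0, 0, 0, 0, 0, 2],
  [0, 0, 0, 0, 0, 0, 2],
])

```text
time: 15.52
ee_pos: [0.5746, 0.0176, 0.091]
eef_rot: [0.724, 0.69, 0.0, 0.0]
ft_force: [0.4, 0.5, -3.4]
width: 0.0358
```

play_rows([
  [0, 0, -0.1, 0, 0, 0, 2],
  [0, 0, -0.1, 0, 0, 0, 2],
  [0, 0, -0.1, 0, 0, 0, 2],
  [0, 0, -0.1, 0, 0, 0, 2],
  [0, 0, 0, 0, 0, 0, 2],
])

```text
time: 16.15
ee_pos: [0.5743, 0.0175, 0.0865]
eef_rot: [0.724, 0.69, -0.0, -0.0]
ft_force: [-0.2, -0.2, -3.5]
width: 0.0362
```

play_rows([
  [0, 0, -0.1, 0, 0, 0, 2],
  [0, 0, -0.1, 0, 0, 0, 2],
  [0, 0, -0.1, 0, 0, 0, 2],
  [0, 0, 0, 0, 0, 0, 2],
])

```text
time: 16.65
ee_pos: [0.5743, 0.0175, 0.0835]
eef_rot: [0.724, 0.69, -0.0, -0.0]
ft_force: [-1.3, 0.3, -2.6]
width: 0.0359
```

play_rows([
  [0, 0, -0.1, 0, 0, 0, 2],
  [0, 0, -0.1, 0, 0, 0, 2],
  [0, 0, -0.1, 0, 0, 0, 2],
  [0, 0, 0, 0, 0, 0, 2],
])

```text
time: 17.15
ee_pos: [0.5743, 0.0176, 0.0805]
eef_rot: [0.724, 0.69, -0.0, -0.0]
ft_force: [0.6, -0.5, -2.9]
width: 0.0359
```

play_rows([
  [0, 0, -0.1, 0, 0, 0, 2],
  [0, 0, -0.1, 0, 0, 0, 2],
  [0, 0, 0, 0, 0, 0, 2],
])

```text
time: 17.52
ee_pos: [0.5745, 0.0171, 0.0786]
eef_rot: [0.724, 0.69, -0.0, 0.0]
ft_force: [1.1, -0.9, -0.8]
width: 0.0356
```

play_rows([
  [0, 0, -0.1, 0, 0, 0, 2],
  [0, 0, -0.1, 0, 0, 0, 2],
  [0, 0, 0, 0, 0, 0, 2],
])

```text
time: 17.9
ee_pos: [0.575, 0.0173, 0.0773]
eef_rot: [0.724, 0.69, 0.0, 0.001]
ft_force: [-0.7, -4.9, 5.0]
width: 0.0353
```

Contact is at TCP z ≈ 0.078, with a side force toward −y from the left roller. I nudge 0.5 mm to −y and go on gently.

play_rows([
  [0, -0.05, 0, 0, 0, 0, 2],
  [0, 0, 0, 0, 0, 0, 2],
])

```text
time: 18.15
ee_pos: [0.575, 0.0172, 0.0773]
eef_rot: [0.724, 0.69, 0.001, 0.0]
ft_force: [-0.1, -2.1, 5.3]
width: 0.0361
```

play_rows([
  [0, 0, -0.1, 0, 0, 0, 2],
  [0, 0, 0, 0, 0, 0, 2],
])

```text
time: 18.4
ee_pos: [0.5753, 0.0173, 0.0768]
eef_rot: [0.724, 0.69, 0.001, 0.001]
ft_force: [-1.4, -1.2, 9.4]
width: 0.036
```

play_rows([
  [0, 0, -0.1, 0, 0, 0, 2],
  [0, 0, 0, 0, 0, 0, 2],
])

```text
time: 18.65
ee_pos: [0.5756, 0.0174, 0.0761]
eef_rot: [0.724, 0.69, 0.001, 0.001]
ft_force: [-1.4, -2.1, 12.1]
width: 0.0359
```

play_rows([
  [0, 0, -0.1, 0, 0, 0, 2],
  [0, 0, 0, 0, 0, 0, 2],
])

```text
time: 18.9
ee_pos: [0.5758, 0.0174, 0.0755]
eef_rot: [0.724, 0.69, 0.001, 0.001]
ft_force: [-1.8, -1.7, 14.1]
width: 0.0358
```

Run:
```python
from h import *
from scipy.spatial.transform import Rotation as R
s=r.read_state();M=R.from_quat(s['eef_rot']).as_matrix();print(s['ee_pos'],M.round(4).tolist(),s['ft_force'],s['torque'],s['width'])
```

```text
[0.57584247 0.01739655 0.07549611] [[0.0472, 0.9989, 0.0033], [0.9989, -0.0472, 0.0], [0.0002, 0.0033, -1.0]] [-1.84389589 -1.70662136 14.11291533] [-0.3364608   0.37142929  0.0066648 ] 0.0358446562966487
```

play_rows([
  [-0.1, -0.02, -0.1, 0, 0, 0, 2],
  [0, 0, 0, 0, 0, 0, 2],
])

```text
time: 19.15
ee_pos: [0.5758, 0.0173, 0.0752]
eef_rot: [0.724, 0.69, 0.002, 0.002]
ft_force: [-1.2, -2.6, 17.5]
width: 0.0358
```

play_rows([
  [0, 0, -0.1, 0, 0, 0, 2],
  [0, 0, 0, 0, 0, 0, 2],
])

```text
time: 19.4
ee_pos: [0.5756, 0.0172, 0.0735]
eef_rot: [0.724, 0.69, 0.002, 0.002]
ft_force: [3.0, -2.1, 7.8]
width: 0.0353
```

play_rows([
  [-0.03, 0, -0.05, 0, 0, 0, 2],
  [0, 0, 0, 0, 0, 0, 2],
])

```text
time: 19.65
ee_pos: [0.5733, 0.0169, 0.071]
eef_rot: [0.724, 0.69, 0.0, 0.0]
ft_force: [3.9, -1.5, -6.0]
width: 0.0355
```

play_rows([
  [0, 0, -0.1, 0, 0, 0, 2],
  [0, 0, 0, 0, 0, 0, 2],
])

```text
time: 19.9
ee_pos: [0.572, 0.0168, 0.0687]
eef_rot: [0.724, 0.69, -0.001, -0.001]
ft_force: [4.4, -1.1, -15.0]
width: 0.0357
```

play_rows([
  [0, 0, -0.05, 0, 0, 0, 2],
  [0, 0, 0, 0, 0, 0, 2],
])

```text
time: 20.15
ee_pos: [0.572, 0.0168, 0.0687]
eef_rot: [0.724, 0.69, -0.001, -0.001]
ft_force: [1.7, -0.9, -14.3]
width: 0.0357
```

Snapped: TCP is at rest at z 0.0687, and the rollers pull the plate down. I unload the arm by lowering slightly, then release.

play_rows([
  [0.05, 0, -0.1, 0, 0, 0, 2],
  [0, 0, 0, 0, 0, 0, 2],
])

```text
time: 20.4
ee_pos: [0.573, 0.0167, 0.0682]
eef_rot: [0.724, 0.69, -0.001, -0.0]
ft_force: [-2.1, -2.0, -13.3]
width: 0.036
```

play_rows([
  [0, 0, -0.05, 0, 0, 0, 2],
  [0, 0, 0, 0, 0, 0, 2],
])

```text
time: 20.65
ee_pos: [0.5733, 0.0167, 0.068]
eef_rot: [0.724, 0.69, -0.0, -0.0]
ft_force: [-2.8, -1.9, -11.7]
width: 0.0356
```

play_rows([
  [0, 0, 0, 0, 0, 0, 5],
  [0, 0, 0, 0, 0, 0, 5.5],
  [0, 0, 0, 0, 0, 0, 5.5],
  [0, 0, 0, 0, 0, 0, 5.5],
])

```text
time: 21.15
ee_pos: [0.5739, 0.017, 0.0685]
eef_rot: [0.724, 0.69, 0.0, 0.0]
ft_force: [0.0, 0.3, -0.3]
width: 0.0545
```

play_rows([
  [0, 0, 1, 0, 0, 0, 5.5],
  [0, 0, 2, 0, 0, 0, 5.5],
  [0, 0, 3, 0, 0, 0, 5.5],
  [0, 0, 4, 0, 0, 0, 5.5],
  [0, 0, 4, 0, 0, 0, 5.5],
  [-3, -3, 3, 0, 0, 0, 5.5],
  [-3, -5, 2, 0, 0, 0, 5.5],
  [-3, -5, 0, 0, 0, 0, 5.5],
  [0, -5, 0, 0, 0, 0, 5.5],
  [0, -5, 0, 0, 0, 0, 5.5],
  [0, -5, 0, 0, 0, 0, 5.5],
  [0, 0, 0, 0, 0, 0, 5.5],
  [0, 0, 0, 0, 0, 0, 5.5],
])

```text
time: 22.78
ee_pos: [0.4839, -0.2622, 0.2591]
eef_rot: [0.723, 0.691, 0.0, 0.0]
ft_force: [0.2, 1.0, 0.6]
width: 0.0551
```

Run:
```python
from h import *
a=cam('top','t4');b=cam('scene','s4');t=cv2.imread('pics/t4.png');i=cv2.imread('pics/s4.png')
def pl(im,c,q,off,f,col):
    k=((np.array([proj(c,x) for x in q])-off+.5)*f).astype(int);cv2.polylines(im,[k],True,col,1)
W=np.zeros((600,800,3),np.uint8)
for n,(im,c,u,v,x) in enumerate(((t,a,277,168,0),(i,b,240,190,400))):
    k=cv2.resize(im[v:v+120,u:u+100],None,fx=4,fy=4,interpolation=cv2.INTER_CUBIC)
    for q in((-.066,-.031,-.058,.058),(.035,.085,-.016,.016)): pl(k,c,box(.5741,.0178,-.047,*q,.0439+.016),[u,v],4,(0,0,255))
    pl(k,c,box(.5741,.0178,-.047,-.025,.025,-.018,.018,.0439+.066),[u,v],4,(0,255,0))
    W[:480,x:x+400]=k
W[480:,:400]=cv2.resize(t[225:285,400:500],(400,240))[60:180]
cv2.imwrite('pics/m4.png',W)
k=centroid(a,(312,195,348,245),65,110);P=np.array([ray(a,*p,.0439+.066)[:2] for p in k])*1000;print(cv2.minAreaRect(P.astype(np.float32)))
```

```text
((572.491455078125, 17.40248680114746), (34.03689956665039, 47.41872787475586), 87.16138458251953)
```

View pics/m4.png

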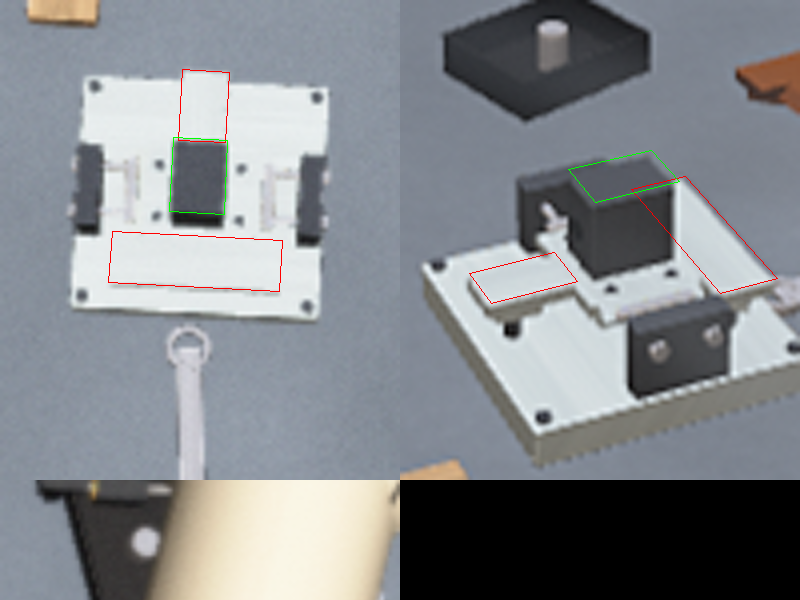

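Run:
```python
import cv2,numpy as np
t=cv2.imread('pics/t4.png');i=cv2.imread('pics/s4.png')
W=np.zeros((600,800,3),np.uint8)
W[:,:395]=cv2.resize(t[182:246,306:348],(394,600),interpolation=cv2.INTER_CUBIC)[:, :395] if 0 else cv2.resize(t[182:246,306:348],(395,600),interpolation=cv2.INTER_CUBIC)
W[:300,400:]=cv2.resize(i[248:278,248:288],(400,300),interpolation=cv2.INTER_CUBIC)
W[300:,400:]=cv2.resize(i[238:268,298:338],(400,300),interpolation=cv2.INTER_CUBIC)
cv2.imwrite('pics/m5.png',W)
```

```text
(no output)
```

View pics/m5.png

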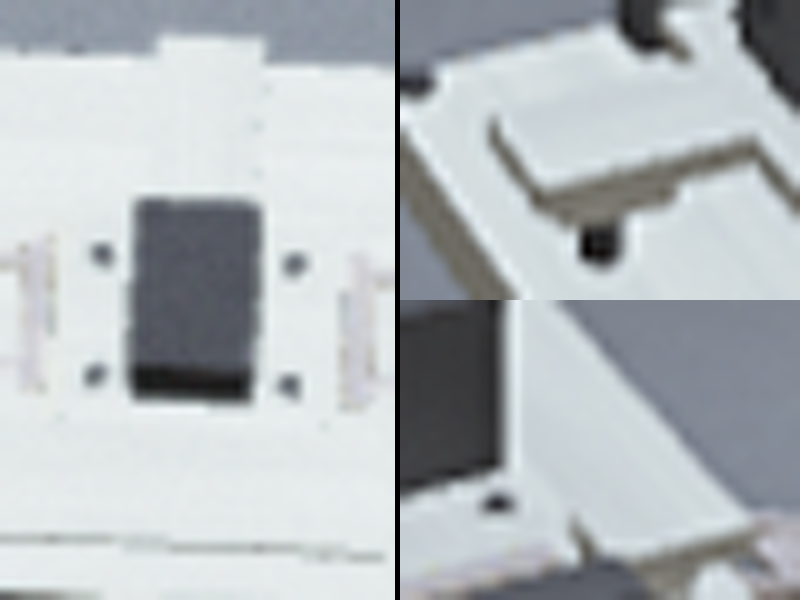

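Run:
```python
from h import *
import pickle
a,b=pickle.load(open('v0.pkl','rb'))
T=lambda x,y:(306+x*42/395-.5,182+y*64/600-.5)
S1=lambda x,y:(248+(x-400)/10-.5,248+y/10-.5);S2=lambda x,y:(298+(x-400)/10-.5,238+(y-300)/10-.5)
for n,c,p,q in(('tongue+y S',b,S1(540,193),(.085,.016)),('tongue-y S',b,S1(493,117),(.085,-.016)),('heel+y back S',b,S2(757,525),(-.066,.058)),
  ('tongue+y T',a,T(160,35),(.085,.016)),('tongue-y T',a,T(266,38),(.085,-.016))):
    for z in(.057,.060):
        g=ray(c,*p,z);e=np.array(box(.5741,.0178,-.047,q[0],q[0],q[1],q[1],z)[0]);print(n,z,((g-e)*1000).round(1)[:2])
```

```text
tongue+y S 0.057 [ 2.1 -0.1]
tongue+y S 0.06 [3.8 3.8]
tongue-y S 0.057 [0.9 0.9]
tongue-y S 0.06 [2.5 4.9]
heel+y back S 0.057 [ 0.8 -1.2]
heel+y back S 0.06 [3.1 2.5]
tongue+y T 0.057 [ 0.1 -0.7]
tongue+y T 0.06 [-0.8 -0.7]
tongue-y T 0.057 [0.8 0.2]
tongue-y T 0.06 [-0.   0.2]
```

Top face is at z ≈ 0.057 at both tongue and heel. That puts the underside at about 41 mm, which matches ball centres at 39 mm plus 2 mm. xy is within about 1–2 mm, so I hand in.

```bash
python3 -c "
from bench import r
s=r.read_state();print(s['time'],s['ee_pos'],s['ft_force']);print(r.close_job())"
```

```text
22.875 [ 0.48407929 -0.26164098  0.25892197] [ 0.77584261 -0.10153352 -1.06417747]
the job is handed in; nothing more can be done
None
```

I put the stray nut in the black tray. I then lifted the grey plate by its block, set it on the nest and pressed it down level until it snapped in. I released it, backed the arm off and handed in at 22.9 s; the hand-in gives no verdict.

- **Pressing:** the wrist read about 17.5 N just before the snap. The force then turned to a downward pull from the rollers, so nothing suggests the plate was forced. I can't measure the plate-to-nest force directly.
- **Plate, last check:** from the camera images, the underside is at about 41 mm, matching my estimate for fully home (balls at about 39 mm plus 2 mm). Tongue and heel heights agree to about 1 mm. The tongue is within about 1 mm of its expected position in the top view (about 2 mm in the scene view).
- **Nut:** it stands in the tray.
- **Disagreement:** the block's top centre measured about 1.6 mm behind the expected spot in x. That is within the 2 mm camera calibration error and inside the 3 mm tolerance.
- **Not checked:** I had no reading of the roller joint values. I also didn't measure the bystanders' positions; the arm showed no sign of touching any.

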